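# Put the air nozzle away in its sealed case

## Robot

A 6-joint arm with a two-finger parallel gripper is mounted at the origin on the work surface; the furniture and walls round the work are solid. World frame = base frame: x ahead of the robot, y to its left, z up, the work surface at z = 0. Lengths are in m, angles in rad, forces in N, time in s.
With the tool pointing down it reaches from about 0.375 to 0.975 m from the base axis. Payload 3.8 kg.
Tool frame: the origin (TCP) lies where the fingers leave the gripper's body, on its centre line; the fingertips stand 73 mm ahead of it and the grasp point (between the pads) lies 54 mm ahead of it (nose_length is the distance from the TCP to the fingertips, in m); z points along the fingers, y is the line along which they close (so a half turn about z gives the same grasp; the last joint's range is limited). The gripper opens to 85 mm and grips with 20 to 120 N. Pads are 22 mm wide; open, the fingers measure 114 mm over their backs; the gripper's body (76 mm by 85 mm) begins 54 mm behind the grasp point. The pads swing forward as they close: fully open they stand 13 mm farther back than shut.
Start: joints at [-1.363, 0.264, 1.604, -0, 1.274, -0.037], TCP at [0.164, -0.655, 0.304] pointing down, gripper open.
Joint ranges: [-2.63, 2.63], [-0.94, 2.18], [0.31, 2.57], [-1.31, 4.45], [0, 2.66], [-2.55, 2.55]. Speed limits (rad/s): [2.57, 2.57, 3.14, 3.14, 3.14, 3.14].

## Interface

Orientations are given as a rotation vector (axis times angle).
In Python, from workcell import read_state, read_camera, calibration, finish_job, look_for, cut_out, tip_of, nose_length gives the robot as it stands.
- The arm moves only by the tool step_arm, never from a script. Its argument "targets" is a list of rows, each a list of 3 entries, a list of its own where there are three numbers: the turn, a rotation vector about the tool's x, y, z in rad, then the shift along the tool's x, y, z in mm, then the finger opening in mm, from 0 to 85.4. In form: [[[ax, ay, az], [x, y, z], grip], ...]. A call has 1 to 5 rows; each row shifts and turns the commanded pose from where the row before left it, along the tool's axes as they then stand; what a row does not reach is not made up. A row lasts 1/12 s, in which the tool goes at most 41.7 mm and 7.16 degrees, less where a joint would pass 70% of its speed; a pose out of reach is approached as far as the arm can. A call with a gripper value outside its range is refused whole. The fingers move at their own pace and stop on an object; "grip_force" is the grip in N (left out, the last holds). Time passes only in rows, so rows that do not move let the fingers close. It gives the time, the measured TCP pose, the force, the opening and the grip force at its end, in the units of the state.
- read_state(): the state, without advancing time (a new reading comes with each control period).
- read_camera(name): name is "side" or "top" or "wrist"; returns the picture (420x560x3 uint8, red, green, blue); there is no depth.
- calibration(name): a dict with "camera_matrix" (3x3 intrinsics, pixels), "R" (3x3) and "t" (3): a world point X has camera coordinates R X + t. Camera axes: x right, y down, z forward; pixel columns grow to the right and rows downward; lengths in m; the calibration is good to about 2 mm. The wrist camera is an equidistant fisheye: a pixel r from the principal point sees the ray r / f radians off the axis. A picture is of the moment at which its call begins: read the wrist's pose just before it. calibration takes no time and is no camera call; for the wrist camera it gives the pose at the moment of the call.
- finish_job(): hands the job in; it is judged then, once.
Trained networks look in the newest picture that a camera, given by its name, has taken for a name from the list of things; names that differ only in an ending like _2 or _b are one class to them, and where a whole thing is asked for, a point or a joint stands for the part that bears it (a point fixed in the world has none). Each returns a list of dicts, best first, with "score" (0 to 1); they miss things now and then, are a little off and sometimes report something else, mostly with a low value. They report only what shows in the picture. A call takes as long as a camera call.
- look_for(camera, query): "extent" ([left, top, right, bottom] in pixels, round what is visible of it).
- cut_out(camera, query): "region" (420x560 bool, what is visible of it) and "extent" ([left, top, right, bottom] in pixels, round what is visible of it).
- tip_of(camera, query): "at" ([row, column] in pixels: a listed point, or the origin of a listed thing).
The state is a dict: "time": time; "q": joint angles; "joint_vel": joint speeds; "joint_torque": joint torques, N m; "tool_pos": TCP position; "tcp_rot": TCP orientation; "wrist_force": force on the tool from outside, world axes, zero at the start; "torque": the same for the moment, N m; "width": opening from 0.0 (shut) to 1.0 (fully open); "grip_force": force on a finger pad.
Only numpy, scipy, OpenCV 4.12 (cv2) and the standard library are available. Lean on these libraries where they do the work, as an engineer would, in place of code of your own. Each camera call takes 0.05 s, during which the arm holds its last target. There are 200 camera calls.

## Task

Put the black air nozzle from the plywood cubby away in the grey sealed case, lying flat on the foam floor with its steel tube in the narrow channel. Then shut the lid and press it down against its rubber seal until the clip catches and holds it shut. Leave everything else standing where it is.

Things in the scene. Friction and masses are not known exactly. Their poses are not given: they have to be found in the camera images.
- air_gun: Black air nozzle (blow gun), 145 x 35 x 22 mm, 0.2 kg. Origin: centre of its underside; lying flat z is up; y runs along it, handle to +y, steel tube to -y. It starts handle first in the cubby, roughly along its middle; only 42 to 52 mm of the tube stick out of the mouth, towards the robot.
- tube_grip (a point): On the axis of the air nozzle's steel tube, 20 mm from the tip, 11 mm above its underside; axes as air_gun. The tube is 8 mm thick and runs from y = -18 to -72 mm in the air_gun frame (axis at x = -6 mm). This point is free of the cubby at the start.
- handle_grip (a point): Middle of handle and lever of the air nozzle, 28 mm to +y of its origin, 11 mm above its underside; axes as air_gun. Here it is 35 mm wide (x), near its centre of mass. The round handle (22 mm thick, axis at x = -6 mm) runs from y = -18 to +72 mm in the air_gun frame, the lever on its +x side (out to x = 18 mm) from y = 12 to 62 mm.
- cubby: Plywood cubby, 112 deep x 80 wide x 54 mm high, fixed to the bench. Origin: centre of its underside; x points inwards from the mouth, the only open side. Inside 64 mm wide, 46 mm high and 104 mm deep; the bench is its floor. A small green tin stands on its roof.
- cubby_mouth (a point): Middle of the cubby's mouth, at bench height; axes as cubby.
- case: Grey case, screwed to the bench, 104 deep (x) x 176 long (y) x 48 mm high without lid, walls 8 mm. Origin: centre of its underside; -x is the front (clip side), +x the hinge side, z up. Foam floor 10 mm above the bench, inside 88 x 160 mm, open for the handle from y = -80 to +28 mm, narrow channel beyond. A rubber bulb seal stands 11 mm above the front rim while the lid is open.
- channel (a point): Middle of the floor of the channel for the tube, at x = 6, y = 54 mm of the case, 10 mm above the bench; axes as case. The channel is 28 mm wide (x) and runs from y = 28 to 80 mm of the case between two foam blocks whose tops are 36 mm above the bench: too narrow for fingers beside the tube.
- case_bed (a point): On the foam floor at the middle of the case, 10 mm above the bench; axes as case. Well in place, the air nozzle's origin lies within a few mm of this point and its y axis along the case's -y axis (tube in the channel, lever towards the front).
- lid (a joint): Lid angle, rad: 0 shut and latched, grows as it opens; starts at 1.75 to 1.95, leaning back past upright. Stiff hinge: stays where left, moves at under 3 N. The last 0.13 rad go against clip and seal: 10 to 15 N on the press pad push it through; below about 0.01 the clip snaps over and holds it at 0.003 to 0.01 (hard stop -0.022). Let go too early, the seal lifts it to 0.06 or more.
- lid_hinge (a point): On the lid's hinge line, middle of its length: 52 mm to +x of the case's origin, 51 mm above the bench. Axes turn with the lid: -x towards the free edge, y along the hinge, z out of the outer face. Shut, they agree with the case's. The lid is a plate 10 mm thick (z = 0 to 10 mm), 104 mm from hinge to free edge, 176 mm long.
- lid_press (a point): Middle of the orange ribbed press pad (22 x 50 mm, 4 mm high) on the lid's outer face: 16 mm from the free edge, 88 mm from the hinge line, 14 mm out along the lid's z; axes as lid_hinge.
- clip (a joint): Steel spring clip, 30 mm wide, on the middle of the case's front, up to 17 mm in front of its wall and 68 mm above the bench. Angle in rad: 0 home; the passing lid pushes it out to about 0.14, then it snaps back to 0.
- torch: Black torch standing on its tail, 34 mm thick, 130 mm high: a bystander. Origin: centre of its foot.
- oiler: Cream oiler bottle with a red collar, 56 mm thick, 126 mm high: a bystander. Origin: centre of its foot.
- tape: Dark tape measure with a yellow disc, 64 x 80 x 30 mm: a bystander. Origin: centre of its underside.
- hex_key: Black bent hex key, 45 x 125 x 12 mm, lying flat: a bystander. Origin: centre of its underside.
- green_tin: Open green tin, 59 mm across, 30 mm high, on the cubby's roof: a bystander. Origin: centre of its underside.

How it is judged:
By the outcome, as a careful person would: the job done as asked, in the order asked, and still so for the second after the job is handed in, with the robot touching nothing.
It also fails if it takes over 72 s, if anything falls off the work surface, if the arm or the gripper's body presses on something with over 40 N, if the wrist force passes 120 N, or if a joint passes its speed limit or range.

## Working session

There is one attempt and no reset: what is moved stays moved. The work goes in short steps, Python scripts to look and compute and a tool call to move; the robot and the scene stay as the last step left them, time stands still between calls to the robot, and variables do not carry over. Pictures are saved under pics/ and viewed, at most 10 in all, crops included, and the job is handed in when it is done.

Besides the shell and the picture viewer there is one more tool, called after "Request:" as name([rows], argument=value, ...), one row to a line, values as JSON. step_arm: Moves the arm, as the interface text tells. Its arguments: {"type":"object","properties":{"targets":{"type":"array","items":{"type":"array"}},"grip_force":{"type":"number"}},"required":["targets"]}

```bash
mkdir -p pics; ls
cat > h.py <<'E'
import numpy as np, cv2
from scipy.spatial.transform import Rotation as R
from workcell import *
def ray(cam,row,col,cal=None):
    c=cal or calibration(cam);K=np.array(c["camera_matrix"]);Rm=np.array(c["R"]);t=np.array(c["t"])
    x=(col-K[0,2])/K[0,0];y=(row-K[1,2])/K[1,1]
    if cam=="wrist":
        th=np.hypot(x,y);s=np.sin(th)/max(th,1e-9);d=np.array([x*s,y*s,np.cos(th)])
    else: d=np.array([x,y,1.])
    return -Rm.T@t, Rm.T@(d/np.linalg.norm(d))
def onz(cam,rc,z,cal=None):
    o,d=ray(cam,rc[0],rc[1],cal);return o+d*(z-o[2])/d[2]
def tri(a,b):
    (o1,d1),(o2,d2)=a,b
    A=np.stack([d1,-d2],1);s=np.linalg.lstsq(A,o2-o1,rcond=None)[0]
    p,q=o1+d1*s[0],o2+d2*s[1];return (p+q)/2,np.linalg.norm(p-q)
def proj(cam,X,cal=None):
    c=cal or calibration(cam);K=np.array(c["camera_matrix"]);v=np.array(c["R"])@np.array(X)+np.array(c["t"])
    if cam=="wrist":
        r=np.hypot(v[0],v[1]);th=np.arctan2(r,v[2]);u=v[:2]/max(r,1e-9)*th
    else:u=v[:2]/v[2]
    return K[1,1]*u[1]+K[1,2],K[0,0]*u[0]+K[0,2]
def save(cam,n):
    im=read_camera(cam);cv2.imwrite(f"pics/{n}.png",im[...,::-1]);return im
E
python3 - <<'E'
from h import *
ims=[save(c,c+"0") for c in("top","side")]
cv2.imwrite("pics/both.png",cv2.resize(np.hstack(ims),(1120,420))[...,::-1])
for c in("top","side"):
    k=calibration(c);print(c,(-np.array(k["R"]).T@k["t"]).round(3))
P={}
for n in["tube_grip","air_gun","handle_grip","cubby","cubby_mouth","case","channel","case_bed","lid_hinge","lid_press","torch","oiler","tape","hex_key","green_tin","clip"]:
    for c in("top","side"):
        r=tip_of(c,n);
        if r:P[n,c]=r[0]["at"];print(n,c,np.round(r[0]["at"]),round(r[0]["score"],2))
    if (n,"top") in P and (n,"side") in P:
        p,e=tri(ray("top",*P[n,"top"]),ray("side",*P[n,"side"]));print("  3d",p.round(4),round(e,4))
E
```

```text
pics
top [ 0.34  -0.368  0.952]
side [ 0.318 -1.32   0.56 ]
tube_grip top [188. 321.] 0.63
tube_grip side [260. 317.] 0.51
  3d [ 0.4639 -0.4234  0.0128] 0.0034
air_gun top [169. 342.] 0.7
cubby top [158. 353.] 0.81
cubby side [282. 345.] 0.6
  3d [ 5.151e-01 -4.824e-01 -2.000e-04] 0.0082
cubby_mouth top [184. 336.] 0.85
cubby_mouth side [212. 248.] 0.69
  3d [ 0.3934 -0.4405  0.142 ] 0.1157
case top [173. 225.] 0.78
case side [224. 318.] 0.97
  3d [ 0.4942 -0.2477  0.0011] 0.0018
channel top [165. 202.] 0.75
channel side [209. 320.] 0.64
  3d [ 0.5057 -0.2093  0.0205] 0.0005
case_bed top [173. 228.] 0.74
case_bed side [220. 312.] 0.67
  3d [ 0.4862 -0.254   0.016 ] 0.0104
lid_hinge top [145. 234.] 0.66
lid_hinge side [172. 358.] 0.5
  3d [ 0.544  -0.2833  0.1353] 0.0549
lid_press top [115. 235.] 0.72
lid_press side [169. 354.] 0.73
  3d [ 0.5626 -0.2814  0.1441] 0.0005
torch top [258. 190.] 0.85
torch side [215. 248.] 0.93
  3d [ 0.3392 -0.1851  0.0004] 0.0014
oiler top [296. 322.] 0.59
oiler side [270. 213.] 0.86
  3d [ 0.2663 -0.4229  0.0034] 0.0049
tape top [309. 263.] 0.82
tape side [244. 206.] 0.77
  3d [ 0.247  -0.3169  0.0028] 0.0014
hex_key top [260. 354.] 0.9
hex_key side [286. 248.] 0.71
  3d [ 0.3312 -0.4816  0.0027] 0.0017
green_tin top [144. 361.] 0.96
green_tin side [218. 312.] 0.21
  3d [ 0.4802 -0.4773  0.1394] 0.0667Traceback (most recent call last):
  File "<stdin>", line 9, in <module>
ValueError: it knows: air_gun, case, case_bed, channel, cubby, cubby_mouth, green_tin, handle_grip, hex_key, lid_hinge, lid_press, oiler, tape, torch, tube_grip
```

View pics/top0.png

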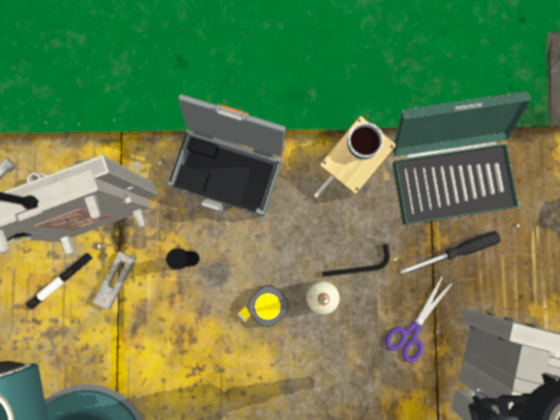

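View pics/side0.png

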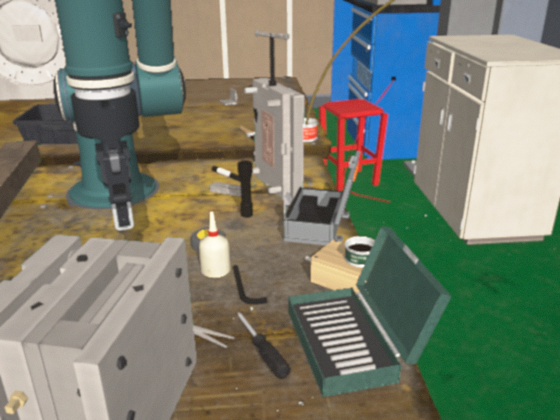

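The top view shows the case at columns 170–285, rows 95–215. The cubby with its tin is at about (365,140), with the tube sticking out to (316,195). Next I'll move closer.

```bash
cat >> h.py <<'E'
def goto(pos,rot=None,n=None):
    "print equal rows from current measured pose to world pos (m), Rotation rot"
    s=read_state();p=np.array(s["tool_pos"]);A=R.from_rotvec(s["tcp_rot"]);B=rot or A
    d=np.array(pos)-p;w=(A.inv()*B).as_rotvec()
    m=n or int(max(np.ceil(np.linalg.norm(d)/.040),np.ceil(np.degrees(np.linalg.norm(w))/7),1))
    print("rows",m,"turn/row",(w/m).round(4),"total shift tool0 mm",(A.inv().apply(d)*1000).round(1),"t",round(s["time"],2))
    cur=A;st=R.from_rotvec(w/m)
    for i in range(m):
        cur=cur*st;print("  ",(cur.inv().apply(d/m)*1000).round(1))
def down(yaw):  # tool y axis (closing) at heading yaw (deg), z down
    y=np.array([np.cos(np.radians(yaw)),np.sin(np.radians(yaw)),0]);z=np.array([0,0,-1.]);x=np.cross(y,z)
    return R.from_matrix(np.stack([x,y,z],1))
E
python3 - <<'E'
from h import *
s=read_state();A=R.from_rotvec(s["tcp_rot"]);print(A.as_matrix().round(3),s["tool_pos"],s["wrist_force"])
c=calibration("wrist");print((-np.array(c["R"]).T@c["t"]).round(3),np.array(c["R"]).round(2),c["camera_matrix"])
goto([.39,-.40,.29])
for n in ["cubby","case","air_gun","green_tin"]:
    r=cut_out("top",n)
    for q in r[:1]:
        m=q["region"].astype(np.uint8);print(n,q["score"],q["extent"],m.sum())
        cs=max(cv2.findContours(m,0,2)[0],key=cv2.contourArea);print(cv2.minAreaRect(cs))
E
```

```text
[[ 0.97   0.242 -0.   ]
 [ 0.242 -0.97  -0.   ]
 [-0.     0.    -1.   ]] [ 0.16359892 -0.65486164  0.30388588] [0.77460327 0.31288356 0.74099117]
[ 0.235 -0.637  0.372] [[ 0.24 -0.97  0.  ]
 [-0.93 -0.23  0.29]
 [-0.28 -0.07 -0.96]] [[325.1922621    0.         277.21300859]
 [  0.         325.1922621  218.02918344]
 [  0.           0.           1.        ]]
rows 9 turn/row [0. 0. 0.] total shift tool0 mm [ 281.4 -192.4   13.9] t 1.6
   [ 31.3 -21.4   1.5]
   [ 31.3 -21.4   1.5]
   [ 31.3 -21.4   1.5]
   [ 31.3 -21.4   1.5]
   [ 31.3 -21.4   1.5]
   [ 31.3 -21.4   1.5]
   [ 31.3 -21.4   1.5]
   [ 31.3 -21.4   1.5]
   [ 31.3 -21.4   1.5]
cubby 0.58 [318.1, 115.9, 393.9, 194.9] 2077
((356.2071838378906, 156.1412353515625), (47.63263702392578, 68.97423553466797), 39.47245788574219)
case 0.61 [165.8, 93.7, 284.5, 217.2] 9922
((222.558837890625, 158.76470947265625), (116.41710662841797, 105.0179443359375), 14.03624439239502)
green_tin 0.68 [344.7, 125.0, 379.5, 161.8] 1098
((364.0, 141.5), (37.0, 36.0), 90.0)
```

Run:
```python
from h import *
goto([.40,-.38,.29],down(45),20)
```

```text
rows 20 turn/row [-0.     -0.     -0.1056] total shift tool0 mm [ 296.  -209.4   13.9] t 1.8
   [15.8 -8.9  0.7]
   [16.7 -7.1  0.7]
   [17.3 -5.3  0.7]
   [17.8 -3.5  0.7]
   [18.1 -1.6  0.7]
   [18.1  0.3  0.7]
   [18.   2.2  0.7]
   [17.7  4.1  0.7]
   [17.1  6.   0.7]
   [16.4  7.7  0.7]
   [15.5  9.4  0.7]
   [14.4 11.   0.7]
   [13.2 12.4  0.7]
   [11.8 13.8  0.7]
   [10.3 14.9  0.7]
   [ 8.6 15.9  0.7]
   [ 6.9 16.8  0.7]
   [ 5.1 17.4  0.7]
   [ 3.3 17.8  0.7]
   [ 1.4 18.1  0.7]
```

Request:
step_arm([
  [[0, 0, -0.1056], [15.8, -8.9, 0.7], 85],
  [[0, 0, -0.1056], [16.7, -7.1, 0.7], 85],
  [[0, 0, -0.1056], [17.3, -5.3, 0.7], 85],
  [[0, 0, -0.1056], [17.8, -3.5, 0.7], 85],
  [[0, 0, -0.1056], [18.1, -1.6, 0.7], 85],
])

```text
time: 2.22
tool_pos: [0.2301, -0.5922, 0.3004]
tcp_rot: [2.907, 1.191, 0.0]
wrist_force: [0.0, -0.7, -0.7]
width: 0.998
grip_force: 0.0
```

Request:
step_arm([
  [[0, 0, -0.1056], [18.1, 0.3, 0.7], 85],
  [[0, 0, -0.1056], [18, 2.2, 0.7], 85],
  [[0, 0, -0.1056], [17.7, 4.1, 0.7], 85],
  [[0, 0, -0.1056], [17.1, 6, 0.7], 85],
  [[0, 0, -0.1056], [16.4, 7.7, 0.7], 85],
])

```text
time: 2.63
tool_pos: [0.2962, -0.53, 0.297]
tcp_rot: [2.495, 1.909, -0.0]
wrist_force: [0.7, 0.2, 0.7]
width: 0.994
grip_force: 0.0
```

Request:
step_arm([
  [[0, 0, -0.1056], [15.5, 9.4, 0.7], 85],
  [[0, 0, -0.1056], [14.4, 11, 0.7], 85],
  [[0, 0, -0.1056], [13.2, 12.4, 0.7], 85],
  [[0, 0, -0.1056], [11.8, 13.8, 0.7], 85],
  [[0, 0, -0.1056], [10.3, 14.9, 0.7], 85],
])

```text
time: 3.05
tool_pos: [0.3622, -0.4678, 0.2935]
tcp_rot: [1.911, 2.494, -0.0]
wrist_force: [-0.1, -0.6, -0.0]
width: 0.996
grip_force: 0.0
```

Request:
step_arm([
  [[0, 0, -0.1056], [8.6, 15.9, 0.7], 85],
  [[0, 0, -0.1056], [6.9, 16.8, 0.7], 85],
  [[0, 0, -0.1056], [5.1, 17.4, 0.7], 85],
  [[0, 0, -0.1056], [3.3, 17.8, 0.7], 85],
  [[0, 0, -0.1056], [1.4, 18.1, 0.7], 85],
])

```text
time: 3.47
tool_pos: [0.4281, -0.4056, 0.29]
tcp_rot: [1.194, 2.906, -0.0]
wrist_force: [0.9, -0.7, 0.1]
width: 0.997
grip_force: 0.0
```

Run:
```python
from h import *
s=read_state();print(s["time"],s["tool_pos"],R.from_rotvec(s["tcp_rot"]).as_matrix().round(3)[:,1])
c=calibration("wrist");save("wrist","w1")
Z=dict(tube_grip=.011,air_gun=0,cubby=0,cubby_mouth=0,case=0,channel=.01,case_bed=.01,lid_hinge=.051,green_tin=.054)
for n,z in Z.items():
    r=tip_of("wrist",n)
    if r:print(n,np.round(r[0]["at"]),round(r[0]["score"],2),onz("wrist",r[0]["at"],z,c).round(4))
for n in("air_gun","cubby"):
    r=cut_out("wrist",n)
    if r: print(n,r[0]["score"],np.round(r[0]["extent"]));np.save("pics/"+n,r[0]["region"])
```

```text
3.4667 [ 0.42814094 -0.40563391  0.29000568] [0.703 0.711 0.   ]
tube_grip [223. 287.] 0.7 [ 0.463  -0.4243  0.011 ]
air_gun [261. 285.] 0.57 [ 0.498  -0.4618  0.    ]
cubby [281. 281.] 0.92 [ 0.5138 -0.4845  0.    ]
case [138. 408.] 0.69 [ 0.4908 -0.2556  0.    ]
channel [126. 452.] 0.79 [ 0.5147 -0.2046  0.01  ]
case_bed [135. 411.] 0.85 [ 0.4872 -0.2527  0.01  ]
lid_hinge [182. 447.] 0.7 [ 0.5395 -0.2638  0.051 ]
green_tin [319. 290.] 0.63 [ 0.5361 -0.492   0.054 ]
air_gun 0.8 [278. 204. 298. 252.]
cubby 0.86 [241. 238. 321. 346.]
```

View pics/w1.png

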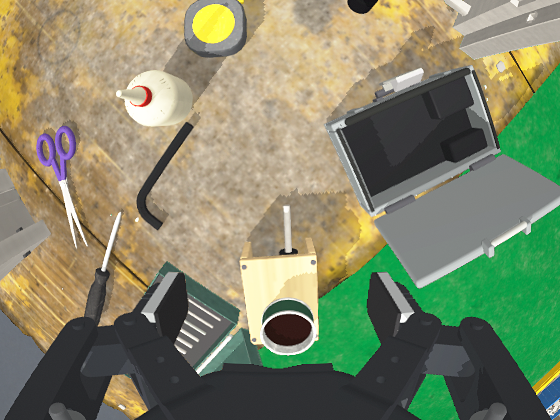

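The wrist view shows the tube from its tip at (286,206) to the mouth at about (289,251). The front edge of the cubby roof runs from (241,257) to (318,250), and the tin is at (288,325).

```bash
python3 - <<'E'
s=open("h.py").read()
s=s.replace('cur=cur*st;print("  ",(cur.inv().apply(d/m)*1000).round(1))','print("  ",(cur.inv().apply(d/m)*1000).round(1));cur=cur*st')
open("h.py","w").write(s)
E
python3 - <<'E'
from h import *
c=calibration("wrist")
m=np.load("pics/air_gun.npy");rows=np.where(m.any(1))[0]
print([(r,np.where(m[r])[0].min(),np.where(m[r])[0].max()) for r in rows[::5]])
P=[]
for r in rows:
    if 208<=r<=245: P.append(onz("wrist",(r,np.where(m[r])[0].mean()),.014,c)[:2])
P=np.array(P);v=np.linalg.svd(P-P.mean(0))[2][0];v*=np.sign(v[0]);print("tube heading",np.degrees(np.arctan2(v[1],v[0])),"mean",P.mean(0))
print("tip",onz("wrist",(rows[0],287),.011,c).round(4),"end",onz("wrist",(rows[-1],289),.011,c).round(4))
for rc in((257,241),(250,318)):print("roof",onz("wrist",rc,.054,c).round(4))
# tin rim
print("tin",onz("wrist",(325,288),.084,c).round(4))
im=cv2.imread("pics/w1.png");cv2.imwrite("pics/w1z.png",cv2.resize(im[190:360,230:340],None,fx=5,fy=5,interpolation=cv2.INTER_CUBIC)[:600])
E
```

```text
[(np.int64(205), np.int64(285), np.int64(288)), (np.int64(210), np.int64(284), np.int64(289)), (np.int64(215), np.int64(285), np.int64(290)), (np.int64(220), np.int64(284), np.int64(290)), (np.int64(225), np.int64(284), np.int64(290)), (np.int64(230), np.int64(284), np.int64(290)), (np.int64(235), np.int64(285), np.int64(290)), (np.int64(240), np.int64(285), np.int64(291)), (np.int64(245), np.int64(285), np.int64(291)), (np.int64(250), np.int64(280), np.int64(296))]
tube heading -42.69560057783008 mean [ 0.46383965 -0.42767769]
tip [ 0.4464 -0.4109  0.011 ] end [ 0.49   -0.4504  0.011 ]
roof [ 0.4434 -0.4757  0.054 ]
roof [ 0.4935 -0.4146  0.054 ]
tin [ 0.5223 -0.4865  0.084 ]
```

View pics/w1z.png

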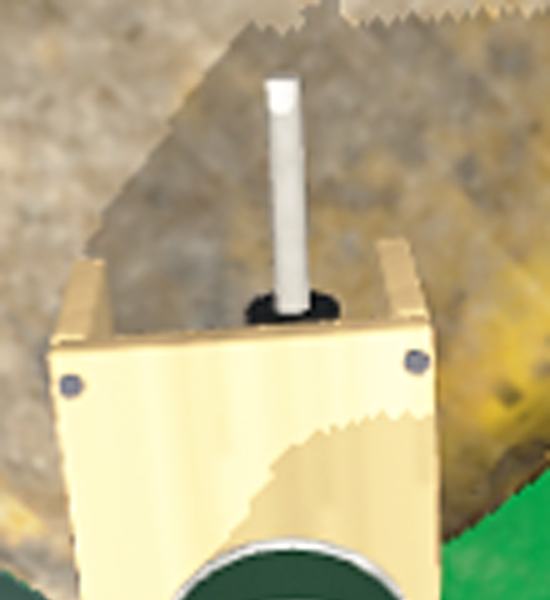

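Run:
```python
from h import *
c=calibration("wrist")
a=onz("wrist",(259,240),.054,c)[:2];b=onz("wrist",(254.4,316.4),.054,c)[:2]
e=b-a;print(np.linalg.norm(e));ax=np.array([e[1],-e[0]])/np.linalg.norm(e);M=(a+b)/2
print("cubby heading",np.degrees(np.arctan2(ax[1],ax[0])),"mouth",M)
f=lambda p:((p[:2]-M)@ax*1000,(p[:2]-M)@(e/np.linalg.norm(e))*1000)
tip=onz("wrist",(206,286.5),.011,c)
print("tip along/lat",f(tip),"tinfront",f(onz("wrist",(298,287),.084,c)),"shoulder lat",f(onz("wrist",(253,288.5),.011,c)))
tv=np.array([np.cos(np.radians(-42.7)),np.sin(np.radians(-42.7))])
g=tip[:2]+tv*.015;print("grasp",g)
goto([*g,.17],down(47.3))
```

```text
0.07847121887071601
cubby heading -41.24285096272385 mouth [ 0.47008221 -0.4485725 ]
tip along/lat (np.float64(-41.49788452414403), np.float64(12.094847855526048)) tinfront (np.float64(31.40572921709172), np.float64(6.58957018408234)) shoulder lat (np.float64(14.861509096740257), np.float64(11.221149258403848))
grasp [ 0.45787631 -0.42229295]
rows 4 turn/row [-0.      0.     -0.0102] total shift tool0 mm [-32.7  10.7 119.9] t 4.07
   [-8.2  2.7 30. ]
   [-8.2  2.6 30. ]
   [-8.2  2.5 30. ]
   [-8.3  2.4 30. ]
```

Request:
step_arm([
  [[0, 0, -0.0102], [-8.2, 2.7, 30], 60],
  [[0, 0, -0.0102], [-8.2, 2.6, 30], 50],
  [[0, 0, -0.0102], [-8.2, 2.5, 30], 50],
  [[0, 0, -0.0102], [-8.3, 2.4, 30], 50],
  [[0, 0, 0], [0, 0, 20], 50],
])

```text
time: 4.48
tool_pos: [0.4583, -0.4218, 0.1469]
tcp_rot: [-1.141, -2.925, -0.001]
wrist_force: [-0.5, 0.2, -1.0]
width: 0.586
grip_force: 0.0
```

Run:
```python
from h import *
c=calibration("wrist");s=read_state();save("wrist","w2")
r=tip_of("wrist","tube_grip");
if r:print(r[0]["score"],onz("wrist",r[0]["at"],.011,c).round(4))
r=cut_out("wrist","air_gun")
m=r[0]["region"];rows=np.where(m.any(1))[0];print(rows[0],rows[-1])
P=np.array([onz("wrist",(q,np.where(m[q])[0].mean()),.013,c)[:2] for q in rows[3:-6]])
v=np.linalg.svd(P-P.mean(0))[2][0];v*=np.sign(v[0]);print("heading",np.degrees(np.arctan2(v[1],v[0])))
tip=P[0]-v*.003;print("tip",tip)
A=R.from_rotvec(s["tcp_rot"]);goto([*(P.mean(0)+v*((tip+v*.015-P.mean(0))@v)),.078],down(90+np.degrees(np.arctan2(v[1],v[0]))))
```

```text
0.64 [ 0.4624 -0.4246  0.011 ]
211 298
heading -41.69834643707986
tip [ 0.44505037 -0.40866403]
rows 2 turn/row [ 0.0001 -0.0027 -0.0083] total shift tool0 mm [ 1.6  1.1 69.6] t 4.63
   [ 0.8  0.5 34.8]
   [ 0.9  0.5 34.8]
```

Request:
step_arm([
  [[0, 0, -0.008], [0.8, 0.5, 23], 50],
  [[0, 0, -0.008], [0.8, 0.5, 23], 50],
  [[0, 0, 0], [0, 0, 23], 30],
  [[0, 0, 0], [0, 0, 0], 0],
  [[0, 0, 0], [0, 0, 0], 0],
], grip_force=40)

```text
time: 5.05
tool_pos: [0.4577, -0.4202, 0.0817]
tcp_rot: [-1.119, -2.935, -0.0]
wrist_force: [0.3, -0.8, 0.2]
width: 0.164
grip_force: 0.0
```

Request:
step_arm([
  [[0, 0, 0], [0, 0, 0], 0],
  [[0, 0, 0], [0, 0, 0], 0],
  [[0, 0, 0], [0, 0, 0], 0],
])

```text
time: 5.3
tool_pos: [0.4588, -0.4212, 0.0832]
tcp_rot: [1.117, 2.932, -0.003]
wrist_force: [0.6, -0.2, -0.6]
width: 0.066
grip_force: 39.0
```

Request:
step_arm([
  [[0, 0, 0], [0, 0, 0], 25],
  [[0, 0, 0], [0, 0, 0], 25],
  [[0, 0, 0], [0, 0, 0], 25],
])

```text
time: 5.55
tool_pos: [0.4581, -0.4203, 0.0816]
tcp_rot: [1.118, 2.935, -0.001]
wrist_force: [-0.4, 0.1, 0.5]
width: 0.291
grip_force: 0.0
```

Run:
```python
from h import *
s=read_state();print(s["tool_pos"],s["width"],nose_length() if callable(nose_length) else nose_length,s["wrist_force"])
goto([.4565,-.4193,.078],down(48.3),1)
im=save("wrist","w3")
```

```text
[ 0.45808776 -0.42028429  0.08158911] 0.29122933397317147 0.0726 [-0.3839109   0.13937776  0.47734165]
rows 1 turn/row [-0.      0.0011 -0.0001] total shift tool0 mm [ 1.8 -0.3  3.6] t 5.55
   [ 1.8 -0.3  3.6]
```

View pics/w3.png

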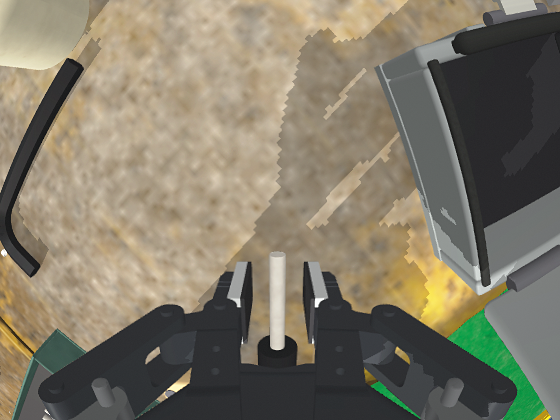

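The tube at column 277 is centred between the pads. I need to go about 5 mm lower and close again.

Request:
step_arm([
  [[0, 0, 0], [1, 0, 5], 25],
  [[0, 0, 0], [0, 0, 0], 10],
  [[0, 0, 0], [0, 0, 0], 0],
  [[0, 0, 0], [0, 0, 0], 0],
  [[0, 0, 0], [0, 0, 0], 0],
], grip_force=40)

```text
time: 6.02
tool_pos: [0.4567, -0.419, 0.0754]
tcp_rot: [-1.118, -2.935, -0.001]
wrist_force: [0.6, 0.5, -0.7]
width: 0.07
grip_force: 39.0
```

Request:
step_arm([
  [[0, 0, 0], [0, 0, 0], 0],
  [[0, 0, 0], [0, 0, 0], 0],
])

```text
time: 6.18
tool_pos: [0.4569, -0.4192, 0.0757]
tcp_rot: [-1.118, -2.935, -0.0]
wrist_force: [0.6, 0.1, 0.1]
width: 0.071
grip_force: 39.0
```

Request:
step_arm([
  [[0, 0, 0], [10, 0, -0.5], 0],
  [[0, 0, 0], [18, 0, 0], 0],
  [[0, 0, 0], [18, 0, 0], 0],
  [[0, 0, 0], [18, 0, 0], 0],
  [[0, 0, 0], [18, 0, 0], 0],
])

```text
time: 6.6
tool_pos: [0.3948, -0.3639, 0.0763]
tcp_rot: [1.118, 2.936, -0.0]
wrist_force: [0.1, -0.0, -1.5]
width: 0.071
grip_force: 39.0
```

Request:
step_arm([
  [[0, 0, 0], [18, 0, 0], 0],
  [[0, 0, 0], [18, 0, 0], 0],
  [[0, 0, 0], [5, 0, 0], 0],
  [[0, 0, 0], [0, 0, 0], 0],
])

```text
time: 6.93
tool_pos: [0.3638, -0.3361, 0.0761]
tcp_rot: [-1.118, -2.934, -0.001]
wrist_force: [-1.0, -0.2, -1.7]
width: 0.07
grip_force: 39.0
```

Run:
```python
from h import *
save("wrist","w4");c=calibration("wrist");s=read_state();print(s["tool_pos"])
for cam in("wrist","top"):
  read_camera(cam);c=calibration(cam)
  for n,z in(("handle_grip",.011),("air_gun",0),("tube_grip",.011)):
    r=tip_of(cam,n)
    if r:print(cam,n,round(r[0]["score"],2),np.round(r[0]["at"]),onz(cam,r[0]["at"],z,c).round(4))
```

```text
[ 0.36488435 -0.33720657  0.07648768]
wrist air_gun 0.64 [360. 268.] [ 0.4041 -0.3798  0.    ]
wrist tube_grip 0.56 [302. 278.] [ 0.3722 -0.3435  0.011 ]
top handle_grip 0.63 [208. 310.] [ 0.4261 -0.403   0.011 ]
top air_gun 0.75 [216. 298.] [ 0.4131 -0.3806  0.    ]
```

View pics/w4.png

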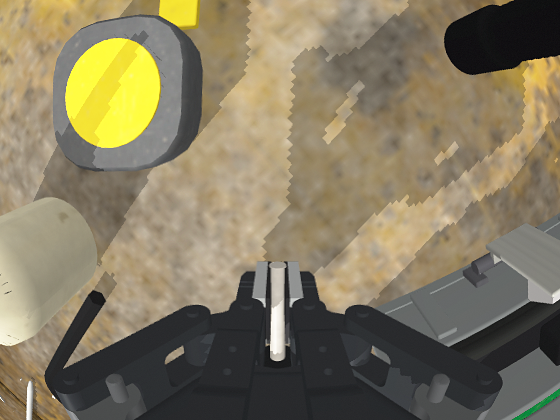

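The gun is out of the cubby and lined up with the tool. Next I'll release it, rise and move over to the handle.

Request:
step_arm([
  [[0, 0, 0], [0, 0, 0], 40],
  [[0, 0, 0], [0, 0, 0], 60],
  [[0, 0, 0], [0, 0, -10], 85],
  [[0, 0, 0], [0, 0, -35], 85],
  [[0, 0, 0], [0, 0, -35], 85],
])

```text
time: 7.8
tool_pos: [0.364, -0.3363, 0.156]
tcp_rot: [-1.117, -2.932, -0.003]
wrist_force: [0.4, -0.7, 0.5]
width: 0.778
grip_force: 0.0
```

Request:
step_arm([
  [[0, 0, 0], [-15, -1, -40], 85],
  [[0, 0, 0], [-35, -2, -30], 85],
  [[0, 0, 0], [-35, -3, 0], 85],
  [[0, 0, 0], [0, 0, 0], 85],
])

```text
time: 8.13
tool_pos: [0.427, -0.4012, 0.2273]
tcp_rot: [1.115, 2.925, -0.008]
wrist_force: [0.1, -0.4, -0.5]
width: 0.998
grip_force: 0.0
```

Run:
```python
from h import *
c=calibration("wrist");s=read_state();save("wrist","w5");print(s["tool_pos"])
for n,z in(("handle_grip",.011),("air_gun",0),("tube_grip",.011),("cubby",0),("case",0),("case_bed",.01),("channel",.01),("lid_hinge",.051)):
    r=tip_of("wrist",n)
    if r:print(n,round(r[0]["score"],2),np.round(r[0]["at"]),onz("wrist",r[0]["at"],z,c).round(4))
```

```text
[ 0.42696498 -0.40118732  0.22734189]
handle_grip 0.83 [204. 273.] [ 0.4255 -0.4051  0.011 ]
air_gun 0.69 [171. 279.] [ 0.4083 -0.3829  0.    ]
tube_grip 0.72 [117. 286.] [ 0.3746 -0.3454  0.011 ]
cubby 0.85 [309. 274.] [ 0.5149 -0.4842  0.    ]
case 0.71 [149. 432.] [ 0.4886 -0.2543  0.    ]
case_bed 0.61 [150. 439.] [ 0.4896 -0.2517  0.01  ]
channel 0.67 [138. 482.] [ 0.5112 -0.2037  0.01  ]
lid_hinge 0.74 [210. 468.] [ 0.5353 -0.2722  0.051 ]
```

View pics/w5.png

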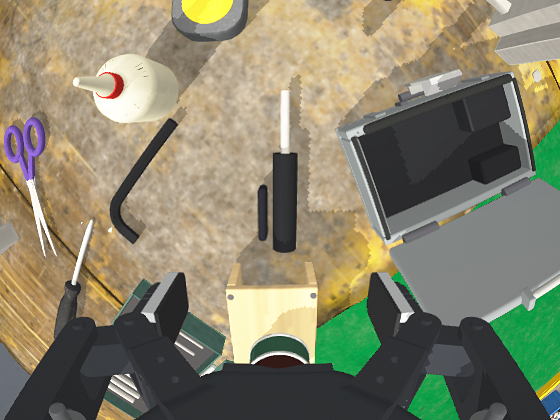

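The handle runs from (285,154) to (284,250), with the lever to its left at column 262. The tube tip is at (285,91).

Run:
```python
from h import *
c=calibration("wrist");s=read_state()
tip=onz("wrist",(91,285),.011,c);sh=onz("wrist",(154,285),.018,c);end=onz("wrist",(250.5,284.5),.011,c);lev=onz("wrist",(212,262),.013,c)
v=(end-tip)[:2];L=np.linalg.norm(v);v/=L;h=np.degrees(np.arctan2(v[1],v[0]))
x=np.array([v[1],-v[0]]);print("len",L,"heading",h,"shoulder",(sh-tip)[:2]@v,"lever lat",(lev-tip)[:2]@x)
hg=tip[:2]+v*(.5*(.100+L-.044))+x*.006;print("handle",hg)
goto([*hg,.085],down(h+90))
```

```text
len 0.14329149701218913 heading -41.594120083428315 shoulder 0.05361645268537199 lever lat 0.020216762920779296
handle [ 0.42060611 -0.39372307]
rows 4 turn/row [ 0.     -0.0003 -0.0005] total shift tool0 mm [  1.3   0.6 137.1] t 8.58
   [ 0.3  0.2 34.3]
   [ 0.3  0.2 34.3]
   [ 0.3  0.2 34.3]
   [ 0.3  0.2 34.3]
```

Request:
step_arm([
  [[0, 0, 0], [0.5, 0.2, 36], 85],
  [[0, 0, 0], [0.4, 0.2, 36], 85],
  [[0, 0, 0], [0.4, 0.2, 36], 85],
  [[0, 0, 0], [0, 0, 35], 70],
  [[0, 0, 0], [0, 0, 0], 70],
])

```text
time: 9.0
tool_pos: [0.4169, -0.3899, 0.072]
tcp_rot: [-1.114, -2.923, -0.01]
wrist_force: [-0.8, 1.2, -1.1]
width: 0.816
grip_force: 0.0
```

Request:
step_arm([
  [[0, 0, 0], [0, 0, 0], 30],
  [[0, 0, 0], [0, 0, 0], 20],
  [[0, 0, 0], [0, 0, 0], 20],
  [[0, 0, 0], [0, 0, 0], 20],
  [[0, 0, 0], [0, 0, 0], 20],
], grip_force=35)

```text
time: 9.42
tool_pos: [0.423, -0.3964, 0.0828]
tcp_rot: [1.116, 2.931, -0.004]
wrist_force: [-0.9, 0.2, 7.7]
width: 0.395
grip_force: 35.7
```

Request:
step_arm([
  [[0, 0, 0], [0, 0, -5], 20],
  [[0, 0, 0], [0, 0, -25], 20],
  [[0, 0, 0], [0, 0, -35], 20],
  [[0, 0, 0], [0, 0, -35], 20],
  [[0, 0, 0], [0, 0, -30], 20],
])

```text
time: 9.83
tool_pos: [0.4214, -0.3944, 0.212]
tcp_rot: [1.118, 2.935, -0.0]
wrist_force: [0.7, -0.3, -0.7]
width: 0.395
grip_force: 35.5
```

Request:
step_arm([
  [[0, 0, 0.12], [0, 0, -5], 20],
  [[0, 0, 0.12], [0, 0, -5], 20],
  [[0, 0, 0.12], [0, 0, -5], 20],
  [[0, 0, 0.12], [0, 0, 0], 20],
  [[0, 0, 0.12], [0, 0, 0], 20],
])

```text
time: 10.25
tool_pos: [0.4215, -0.3945, 0.2257]
tcp_rot: [1.943, 2.467, 0.0]
wrist_force: [-0.3, 0.8, -2.5]
width: 0.394
grip_force: 35.5
```

Run:
```python
from h import *
read_camera("wrist")
c=calibration("wrist");s=read_state();save("wrist","w6");print(s["tool_pos"],s["width"],s["q"])
for n,z in(("handle_grip",.14),("tube_grip",.14),("case",0),("case_bed",.01),("channel",.01),("lid_hinge",.051)):
    r=tip_of("wrist",n)
    if r:print(n,round(r[0]["score"],2),np.round(r[0]["at"]),onz("wrist",r[0]["at"],z,c).round(4))
```

```text
[ 0.42133224 -0.39432963  0.22526267] 0.3984151194382325 [-7.95552639e-01  1.42049196e-01  1.89995367e+00  2.01359423e-04
  1.09889585e+00 -1.02724235e+00]
handle_grip 0.63 [294. 276.] [ 0.4242 -0.4097  0.14  ]
tube_grip 0.66 [127. 291.] [ 0.4109 -0.3232  0.14  ]
case 0.97 [ 75. 382.] [ 0.4866 -0.2546  0.    ]
case_bed 0.87 [ 74. 384.] [ 0.4857 -0.2549  0.01  ]
channel 0.73 [ 76. 382.] [ 0.4836 -0.2576  0.01  ]
lid_hinge 0.32 [193. 120.] [ 0.2903 -0.4031  0.051 ]
```

View pics/w6.png

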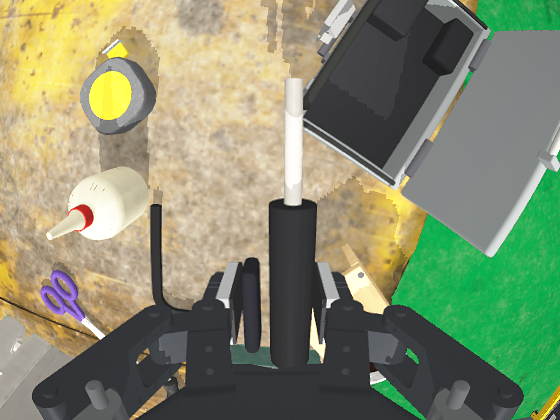

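Run:
```python
from h import *
goto([.467,-.329,.225],down(-15),5)
```

```text
rows 5 turn/row [-0.     -0.      0.1012] total shift tool0 mm [52.5 60.1 -0.6] t 10.65
   [10.5 12.  -0.1]
   [11.7 10.9 -0.1]
   [12.7  9.7 -0.1]
   [13.6  8.3 -0.1]
   [14.4  6.9 -0.1]
```

Request:
step_arm([
  [[0, 0, 0.1012], [10.5, 12, 0], 20],
  [[0, 0, 0.1012], [11.7, 10.9, 0], 20],
  [[0, 0, 0.1012], [12.7, 9.7, 0], 20],
  [[0, 0, 0.1012], [13.6, 8.3, 0], 20],
  [[0, 0, 0.1012], [14.4, 6.9, 0], 20],
])

```text
time: 11.07
tool_pos: [0.4674, -0.3285, 0.2244]
tcp_rot: [-2.498, -1.905, 0.0]
wrist_force: [0.1, -1.3, -1.9]
width: 0.394
grip_force: 35.5
```

Run:
```python
from h import *
import json
read_camera("wrist");read_camera("wrist")
c=calibration("wrist");s=read_state();im=save("wrist","w7");print(s["tool_pos"],s["tcp_rot"])
json.dump({k:np.array(c[k]).tolist() for k in("camera_matrix","R","t")},open("w7.json","w"))
for n,z in(("handle_grip",.15),("tube_grip",.15),("case",0),("case_bed",.01),("channel",.01),("lid_hinge",.051)):
    r=tip_of("wrist",n)
    if r:print(n,round(r[0]["score"],2),np.round(r[0]["at"]),onz("wrist",r[0]["at"],z,c).round(4))
cv2.imwrite("pics/w7z.png",cv2.resize(im,(784,588),interpolation=cv2.INTER_CUBIC)[...,::-1])
```

```text
[ 0.46806097 -0.32751229  0.22435359] [-2.49179569e+00 -1.91226304e+00 -1.20413998e-03]
handle_grip 0.78 [294. 278.] [ 0.4658 -0.3363  0.15  ]
tube_grip 0.62 [125. 294.] [ 0.4936 -0.259   0.15  ]
case 0.7 [117. 276.] [ 0.4878 -0.2516  0.    ]
case_bed 0.58 [115. 277.] [ 0.4886 -0.2496  0.01  ]
channel 0.9 [ 60. 287.] [ 0.5093 -0.205   0.01  ]
lid_hinge 0.88 [120. 347.] [ 0.5378 -0.2663  0.051 ]
```

View pics/w7z.png

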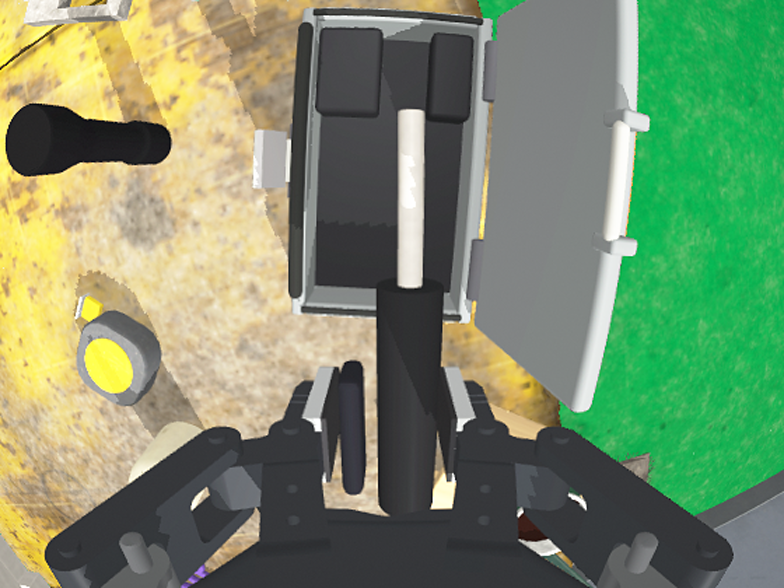

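The held gun runs from its tube tip at (411,110) to (406,513) in the 1.4x picture. The foam blocks' inner edges are at columns about 381 and 430, and their near ends are at row 117.

```bash
cat > fit.py <<'E'
from h import *
import json
from scipy.optimize import least_squares
c=json.load(open("w7.json"))
O=np.array([[-8,28,36],[20,28,36],[-8,78,36],[20,78,36],[52,-88,48],[52,88,48]])/1000
U=np.array([[380.5,116],[428,120],[384,30],[432,36],[468,320],[494,19]])/1.4
def f(p):
    a=R.from_euler("z",p[2]).apply(O)+[p[0],p[1],0]
    return np.array([np.array(proj("wrist",q,c))[::-1]-u for q,u in zip(a,U)])
r=least_squares(lambda p:f(p).ravel(),[.488,-.253,-.25],loss="soft_l1",f_scale=1.)
print("case",r.x[:2].round(4),"yaw",np.degrees(r.x[2]).round(2));print(f(r.x).round(1).tolist())
E
python3 - <<'E'
from fit import *
s=read_state()
z=s["tool_pos"][2]-.072
tip=onz("wrist",(110/1.4,411/1.4),z,c)[:2];sh=onz("wrist",(286/1.4,410/1.4),z+.006,c)[:2];end=onz("wrist",(514/1.4,405/1.4),z,c)[:2]
v=end-tip;L=np.linalg.norm(v);v/=L;g=np.degrees(np.arctan2(v[1],v[0]))
print("L",L,"sh",np.linalg.norm(sh-tip),"gun heading",g)
x=np.array([v[1],-v[0]]);org=tip+v*.072+x*.006
A=R.from_rotvec(s["tcp_rot"]);y=A.as_matrix()[:,1];print("tool y heading",np.degrees(np.arctan2(y[1],y[0])),"gun org",org)
d=np.array([*(org-np.array(s["tool_pos"])[:2]),0]);print("gun org in tool",(A.inv().apply(d)*1000).round(1))
E
```

```text
case [ 0.4883 -0.253 ] yaw -18.61
[[-2.3, -0.5], [-0.1, -0.8], [-0.6, 0.8], [0.9, -0.9], [0.6, 5.6], [0.5, 0.2]]
L 0.15060366601874337 sh 0.053598970868926316 gun heading -104.96939091092727
tool y heading -15.08451066031393 gun org [ 0.47431127 -0.30733148]
gun org in tool [23.6  1.5 -0. ]
```

Run:
```python
from h import *
goto([.4792,-.2757,.20],down(-18.4),2)
```

```text
rows 2 turn/row [-0.0001  0.0001  0.0289] total shift tool0 mm [55.4 -2.  24.4] t 11.52
   [27.7 -1.  12.2]
   [27.7 -1.8 12.2]
```

Request:
step_arm([
  [[0, 0, 0.0289], [18, -0.7, 8], 20],
  [[0, 0, 0.0289], [18, -0.7, 8], 20],
  [[0, 0, 0], [18.5, -1.4, 8], 20],
  [[0, 0, 0], [0, 0, 0], 20],
  [[0, 0, 0], [0, 0, 0], 20],
])

```text
time: 11.93
tool_pos: [0.4797, -0.2757, 0.1999]
tcp_rot: [-2.546, -1.839, 0.001]
wrist_force: [0.5, 0.4, -1.9]
width: 0.394
grip_force: 35.5
```

Run:
```python
from h import *
c=calibration("wrist");s=read_state();im=save("wrist","w8");print(s["tool_pos"])
A=R.from_rotvec(s["tcp_rot"]);y=A.as_matrix()[:,1];print(np.degrees(np.arctan2(y[1],y[0])))
r=cut_out("wrist","air_gun");print(r[0]["score"],np.round(r[0]["extent"]))
for n,z in(("case",0),("case_bed",.01),("channel",.01),("lid_hinge",.051)):
    r=tip_of("wrist",n)
    if r:print(n,round(r[0]["score"],2),np.round(r[0]["at"]),onz("wrist",r[0]["at"],z,c).round(4))
# predicted features for check
cs=R.from_euler("z",-18.4,degrees=True)
im2=im[...,::-1].copy()
for o in([-8,28,36],[20,28,36],[-8,80,36],[20,80,36],[52,-88,48],[52,88,48],[-52,88,48],[-52,-88,48],[44,-80,48],[-44,-80,48]):
    p=cs.apply(np.array(o)/1000)+[.4883,-.253,0];a,b=proj("wrist",p,c);print(o,round(a),round(b))
    cv2.circle(im2,(int(round(b)),int(round(a))),2,(0,0,255),-1)
cv2.imwrite("pics/w8z.png",cv2.resize(im2,(784,588)))
```

```text
[ 0.47969441 -0.27570135  0.19985204]
-18.301900952170758
0.92 [243.  78. 316. 364.]
case_bed 0.87 [184. 279.] [ 0.4884 -0.2526  0.01  ]
channel 0.94 [117. 286.] [ 0.5109 -0.2035  0.01  ]
lid_hinge 0.9 [194. 353.] [ 0.5378 -0.2679  0.051 ]
[-8, 28, 36] 152 268
[20, 28, 36] 153 307
[-8, 80, 36] 80 268
[20, 80, 36] 80 308
[52, -88, 48] 303 344
[52, 88, 48] 69 356
[-52, 88, 48] 69 202
[-52, -88, 48] 303 214
[44, -80, 48] 295 335
[-44, -80, 48] 294 223
```

View pics/w8z.png

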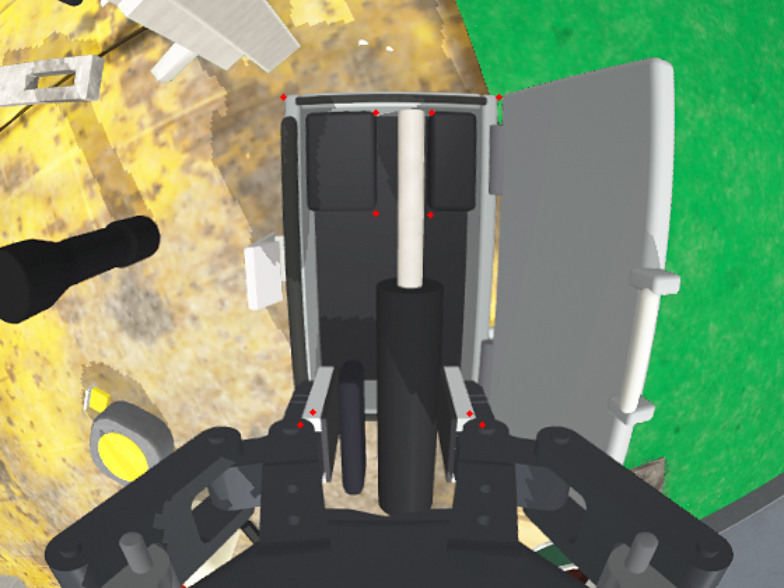

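The projected case points match the picture (block edges at columns 376 and 432, far rim at row 97), so the gun is lined up. Lowering.

Request:
step_arm([
  [[0, 0, 0], [0, 0, 25], 20],
  [[0, 0, 0], [0, 0, 25], 20],
  [[0, 0, 0], [0, 0, 20], 20],
  [[0, 0, 0], [0, 0, 12], 20],
  [[0, 0, 0], [0, 0, 8], 20],
])

```text
time: 12.65
tool_pos: [0.4793, -0.276, 0.1089]
tcp_rot: [-2.547, -1.836, 0.001]
wrist_force: [-0.7, 0.2, -3.2]
width: 0.394
grip_force: 35.5
```

Request:
step_arm([
  [[0, 0, 0], [0, 0, 4], 20],
  [[0, 0, 0], [0, 0, 4], 20],
  [[0, 0, 0], [0, 0, 4], 20],
  [[0, 0, 0], [0, 0, 0], 20],
])

```text
time: 12.98
tool_pos: [0.4805, -0.2763, 0.0987]
tcp_rot: [2.547, 1.838, 0.0]
wrist_force: [-1.2, 0.3, -2.7]
width: 0.399
grip_force: 35.5
```

Request:
step_arm([
  [[0, 0, 0], [0, 0, 2], 20],
  [[0, 0, 0], [0, 0, 2], 20],
  [[0, 0, 0], [0, 0, 0], 20],
])

```text
time: 13.23
tool_pos: [0.4802, -0.2762, 0.0946]
tcp_rot: [2.548, 1.838, 0.0]
wrist_force: [-0.2, -0.1, -1.7]
width: 0.389
grip_force: 35.5
```

Request:
step_arm([
  [[0, 0, 0], [0, 0, 1], 20],
  [[0, 0, 0], [0, 0, 1], 20],
  [[0, 0, 0], [0, 0, 0], 20],
])

```text
time: 13.48
tool_pos: [0.4803, -0.2762, 0.0928]
tcp_rot: [2.548, 1.838, 0.0]
wrist_force: [-0.5, 0.3, 1.4]
width: 0.395
grip_force: 35.8
```

The force changed sign at z = 0.093, so the gun is on the foam floor. I'll release it and rise.

Request:
step_arm([
  [[0, 0, 0], [0, 0, 0], 40],
  [[0, 0, 0], [0, 0, 0], 46],
  [[0, 0, 0], [0, 0, 0], 48],
  [[0, 0, 0], [0, 0, -5], 48],
  [[0, 0, 0], [0, 0, -20], 48],
])

```text
time: 13.9
tool_pos: [0.4783, -0.275, 0.115]
tcp_rot: [-2.544, -1.835, 0.003]
wrist_force: [-0.1, 0.6, -0.7]
width: 0.559
grip_force: 0.0
```

Request:
step_arm([
  [[0, 0, 0], [0, 0, -35], 48],
  [[0, 0, 0], [0, 0, -40], 48],
  [[0, 0, 0], [0, 0, -35], 48],
  [[0, 0, 0], [0, 0, 0], 48],
])

```text
time: 14.23
tool_pos: [0.4846, -0.2789, 0.2372]
tcp_rot: [2.535, 1.829, 0.01]
wrist_force: [0.8, -1.8, 0.8]
width: 0.565
grip_force: 0.0
```

Run:
```python
from h import *
read_camera("wrist");c=calibration("wrist");s=read_state();im=save("wrist","w9");print(s["tool_pos"],s["width"])
cs=R.from_euler("z",-18.4,degrees=True)
loc=lambda p:(cs.inv().apply(p-np.array([.4883,-.253,0]))*1000).round(1)
for n,z in(("air_gun",.01),("handle_grip",.021),("tube_grip",.021),("case_bed",.01),("channel",.01),("lid_hinge",.051)):
    r=tip_of("wrist",n)
    if r:print(n,round(r[0]["score"],2),np.round(r[0]["at"]),loc(onz("wrist",r[0]["at"],z,c)))
r=cut_out("wrist","air_gun")
if r:
    m=r[0]["region"];rows=np.where(m.any(1))[0];print(rows[0],rows[-1])
    for q in rows[2::12]:
        cc=np.where(m[q])[0];print(q,cc.min(),cc.max(),loc(onz("wrist",(q,(cc.min()+cc.max())/2),.021,c)))
# lid press / edge via top, side
P={}
for cam in("top","side"):
    read_camera(cam)
    for n in("lid_press","lid_hinge"):
        r=tip_of(cam,n)
        if r:P[n,cam]=r[0]["at"];print(n,cam,r[0]["at"],r[0]["score"])
p,e=tri(ray("top",*P["lid_press","top"]),ray("side",*P["lid_press","side"]));print("press",p,e,loc(p))
for th in np.arange(1.7,2,.05):
    # candidates
    l=np.array([.052-.088*np.cos(th)+.014*np.sin(th),0,.051+.088*np.sin(th)+.014*np.cos(th)])
    w=cs.apply(l)+[.4883,-.253,0];print(round(th,2),(l*1000).round(),np.round(proj("top",w)),np.round(proj("side",w)))
```

```text
[ 0.48336871 -0.27813741  0.23389229] 0.56588010168474
air_gun 0.89 [179. 272.] [ 0.8 -3.5 10. ]
handle_grip 0.9 [212. 269.] [ -1.3 -32.   21. ]
tube_grip 0.88 [123. 280.] [ 7.9 47.4 21. ]
case_bed 0.77 [177. 273.] [ 2.1 -1.7 10. ]
channel 0.86 [115. 278.] [ 6.9 54.4 10. ]
lid_hinge 0.69 [181. 337.] [53.1  1.9 51. ]
98 261
100 274 283 [ 6.9 67.  21. ]
112 274 282 [ 6.5 56.6 21. ]
124 274 282 [ 6.5 46.2 21. ]
136 275 281 [ 6.5 35.9 21. ]
148 275 281 [ 6.5 25.5 21. ]
160 267 285 [ 4.8 15.  21. ]
172 266 290 [ 6.5  4.4 21. ]
184 266 290 [ 6.5 -6.3 21. ]
196 252 290 [  0.3 -17.1  21. ]
208 250 289 [ -1.1 -28.2  21. ]
220 251 289 [ -0.7 -39.4  21. ]
232 251 289 [ -0.7 -51.   21. ]
244 251 289 [ -0.8 -62.8  21. ]
256 267 289 [  6.6 -75.   21. ]
lid_press side [171.8, 354.4] 0.62Traceback (most recent call last):
  File "<stdin>", line 20, in <module>
KeyError: ('lid_press', 'top')
```

The gun lies within about 3 mm of its nominal place, straight and in the channel. Next is the lid angle.

Run:
```python
from h import *
cs=R.from_euler("z",-18.4,degrees=True);o=np.array([.4883,-.253,0])
p,e=tri(ray("top",115,235),ray("side",170.5,354));print((cs.inv().apply(p-o)*1000).round(1),e)
for th in np.arange(1.7,2.01,.05):
    l=np.array([.052-.088*np.cos(th)+.014*np.sin(th),0,.051+.088*np.sin(th)+.014*np.cos(th)])
    E=np.array([.052-.104*np.cos(th),.088,.051+.104*np.sin(th)])
    w=cs.apply(l)+o;print(round(th,2),(l*1000).round(),np.round(proj("top",w)),np.round(proj("side",w)),"edge x,z",(E*1000).round(),"top px of inner edge corners",np.round(proj("top",cs.apply(E)+o)),np.round(proj("top",cs.apply(E*[1,-1,1])+o)))
s=read_state();print(s["q"])
```

```text
[ 80.2  -2.9 140.6] 0.0003872956578449532
1.7 [ 77.   0. 136.] [117. 233.] [172. 353.] edge x,z [ 65.  88. 154.] top px of inner edge corners [104. 176.] [138. 283.]
1.75 [ 81.   0. 135.] [115. 234.] [172. 355.] edge x,z [ 71.  88. 153.] top px of inner edge corners [101. 177.] [135. 284.]
1.8 [ 86.   0. 134.] [113. 235.] [173. 357.] edge x,z [ 76.  88. 152.] top px of inner edge corners [ 99. 178.] [132. 285.]
1.85 [ 90.   0. 132.] [111. 236.] [174. 359.] edge x,z [ 81.  88. 151.] top px of inner edge corners [ 96. 180.] [129. 286.]
1.9 [ 94.   0. 130.] [109. 237.] [175. 360.] edge x,z [ 86.  88. 149.] top px of inner edge corners [ 93. 181.] [127. 287.]
1.95 [ 98.   0. 128.] [107. 238.] [176. 362.] edge x,z [ 90.  88. 148.] top px of inner edge corners [ 91. 182.] [124. 288.]
2.0 [101.   0. 125.] [105. 238.] [178. 364.] edge x,z [ 95.  88. 146.] top px of inner edge corners [ 88. 183.] [121. 289.]
[-5.66892216e-01  9.76634543e-02  1.94580544e+00  1.45825714e-05
  1.09848174e+00 -2.45917378e-01]
```

Request:
step_arm([
  [[0, 0, 0], [5, 0, -35], 0],
  [[0, 0, 0], [10, 20, -10], 0],
  [[0, 0, 0], [10, 35, 0], 0],
  [[0, 0, 0], [0, 35, 0], 0],
  [[0, 0, 0], [0, 32, 0], 0],
])

```text
time: 15.4
tool_pos: [0.6057, -0.2909, 0.2735]
tcp_rot: [2.546, 1.838, 0.002]
wrist_force: [0.1, 0.2, -0.9]
width: -0.001
grip_force: 0.0
```

```bash
cat >> h.py <<'E'
def st():
    s=read_state();cs=R.from_euler("z",-18.4,degrees=True);p=(cs.inv().apply(np.array(s["tool_pos"])-[.4883,-.253,0])*1000)
    A=(cs.inv()*R.from_rotvec(s["tcp_rot"])).as_matrix();p[2]-=nose_length()*1000 if callable(nose_length) else nose_length*1000
    print("t",s["time"],"tip in case mm",p.round(1),"toolx",A[:,0].round(3),"F",np.round(s["wrist_force"],1),"w",round(s["width"],3))
E
python3 -c "
from h import *
read_camera('wrist');st()"
```

```text
t 15.45 tip in case mm [128.5   0.9 199.6] toolx [-0.001  1.    -0.   ] F [ 7.1 -3.2  1. ] w 0.004
```

Request:
step_arm([
  [[0, 0, 0], [0, 0, 0], 0],
])

```text
time: 15.53
tool_pos: [0.606, -0.2914, 0.2716]
tcp_rot: [-2.547, -1.839, -0.0]
wrist_force: [-0.3, -0.3, 0.1]
width: -0.002
grip_force: 0.0
```

Request:
step_arm([
  [[0, 0, 0], [0, 0, 28], 0],
  [[0, 0, 0], [0, 0, 28], 0],
  [[0, 0, 0], [0, 0, 26], 0],
  [[0, 0, 0], [0, 0, 0], 0],
])

```text
time: 15.87
tool_pos: [0.5992, -0.2888, 0.1837]
tcp_rot: [-2.539, -1.831, 0.009]
wrist_force: [-2.0, 0.7, -1.6]
width: 0.002
grip_force: 0.0
```

Request:
step_arm([
  [[0, 0, 0], [0, -12, 0], 0],
  [[0, 0, 0], [0, -12, 0], 0],
  [[0, 0, 0], [0, -12, 0], 0],
  [[0, 0, 0], [0, -12, 0], 0],
  [[0, 0, 0], [0, -8, 0], 0],
])

```text
time: 16.28
tool_pos: [0.5511, -0.2737, 0.1936]
tcp_rot: [2.544, 1.835, 0.004]
wrist_force: [3.0, -0.2, 2.0]
width: -0.002
grip_force: 1.5
```

```bash
python3 -c "
from h import *
st()"
```

```text
t 16.2833 tip in case mm [ 66.1   0.2 121. ] toolx [ 0.     1.    -0.001] F [ 3.  -0.2  2. ] w -0.002
```

Request:
step_arm([
  [[0, 0, 0], [0, -10, 0], 0],
  [[0, 0, 0], [0, -10, 0], 0],
  [[0, 0, 0], [0, -10, 1], 0],
  [[0, 0, 0], [0, -10, 2], 0],
  [[0, 0, 0], [0, -8, 4], 0],
])

```text
time: 16.7
tool_pos: [0.5039, -0.2577, 0.1834]
tcp_rot: [-2.548, -1.838, 0.0]
wrist_force: [1.8, -1.0, -0.0]
width: -0.001
grip_force: 0.9
```

Request:
step_arm([
  [[0, 0, 0], [0, -8, 4], 0],
  [[0, 0, 0], [0, -8, 5], 0],
  [[0, 0, 0], [0, -7, 6], 0],
  [[0, 0, 0], [0, -6, 7], 0],
  [[0, 0, 0], [0, -5, 7], 0],
])

```text
time: 17.12
tool_pos: [0.4758, -0.2484, 0.1547]
tcp_rot: [2.542, 1.832, 0.009]
wrist_force: [15.8, -3.9, -7.3]
width: 0.002
grip_force: 8.1
```

```bash
python3 -c "
from h import *
st()"
```

```text
t 17.1167 tip in case mm [-13.4   0.5  82.1] toolx [ 0.001  1.    -0.   ] F [15.8 -3.9 -7.3] w 0.002
```

Request:
step_arm([
  [[0, 0, 0], [0, 3, -5], 0],
  [[0, 0, 0], [0, 0, -12], 0],
  [[0, 0, 0], [0, 0, 0], 0],
])

```text
time: 17.37
tool_pos: [0.4755, -0.2483, 0.1722]
tcp_rot: [-2.548, -1.838, 0.001]
wrist_force: [0.7, -0.3, -0.7]
width: -0.001
grip_force: 0.0
```

Run:
```python
from h import *
st()
cs=R.from_euler("z",-18.4,degrees=True);o=np.array([.4883,-.253,0])
for cam in("side","top"):
    im=read_camera(cam);cv2.imwrite(f"pics/{cam}_l.png",im[...,::-1])
    r=look_for(cam,"lid_hinge");print(cam,[(np.round(q["extent"]),round(q["score"],2)) for q in r[:2]])
    r=tip_of(cam,"lid_press");print([(np.round(q["at"]),round(q["score"],2)) for q in r[:2]])
    # orange-ish pixels near case
    hsv=cv2.cvtColor(im,cv2.COLOR_RGB2HSV);m=cv2.inRange(hsv,(5,120,120),(18,255,255))
    w=np.zeros_like(m);w[60:260,150:400]=m[60:260,150:400]
    n,l,stt,cen=cv2.connectedComponentsWithStats(w);print([(stt[i,4],cen[i].round(),stt[i,:4]) for i in range(1,n) if stt[i,4]>12][:5])
for th in np.arange(0,1.3,.1):
    c,s_=np.cos(th),np.sin(th)
    l=np.array([.052-.088*c+.014*s_,0,.051+.088*s_+.014*c])
    w=cs.apply(l)+o
    E=[cs.apply(np.array([.052-.104*c+.01*s_,y,.051+.104*s_+.01*c]))+o for y in(-.088,.088)]
    print(round(th,2),np.round(proj("top",w)),np.round(proj("side",w)),"edge",[np.round(proj(k,e)).tolist() for k in("top","side") for e in E])
```

```text
t 17.3667 tip in case mm [-13.6   0.4  99.6] toolx [-0.  1. -0.] F [ 0.7 -0.3 -0.7] w -0.001
side [(array([286., 178., 344., 223.]), 0.75)]
[(array([185., 303.]), 0.92)]
[(np.int32(36), array([214., 107.]), array([209, 103,  10,  10], dtype=int32)), (np.int32(13), array([175., 106.]), array([172, 105,   7,   4], dtype=int32)), (np.int32(20), array([229., 108.]), array([225, 106,   9,   5], dtype=int32)), (np.int32(13), array([225., 115.]), array([223, 112,   6,   7], dtype=int32)), (np.int32(29), array([247., 118.]), array([242, 113,  11,  10], dtype=int32))]
top [(array([166., 145., 280., 210.]), 0.75), (array([167., 144., 280., 218.]), 0.39)]
[(array([186., 214.]), 0.56)]
[(np.int32(175), array([223., 186.]), array([215, 179,  17,  15], dtype=int32))]
0.0 [190. 217.] [198. 300.] edge [[215.0, 263.0], [184.0, 166.0], [216.0, 284.0], [184.0, 300.0]]
0.1 [188. 216.] [194. 300.] edge [[213.0, 263.0], [182.0, 165.0], [212.0, 284.0], [180.0, 301.0]]
0.2 [186. 216.] [191. 302.] edge [[211.0, 263.0], [180.0, 164.0], [207.0, 285.0], [176.0, 302.0]]
0.3 [183. 216.] [188. 303.] edge [[209.0, 
[... 237 characters left out ...]
165.0, 308.0]]
0.6 [173. 217.] [179. 310.] edge [[198.0, 266.0], [165.0, 162.0], [192.0, 295.0], [162.0, 311.0]]
0.7 [168. 218.] [176. 313.] edge [[193.0, 267.0], [160.0, 162.0], [189.0, 298.0], [159.0, 314.0]]
0.8 [164. 219.] [174. 317.] edge [[188.0, 268.0], [154.0, 163.0], [186.0, 302.0], [156.0, 317.0]]
0.9 [159. 220.] [173. 320.] edge [[182.0, 270.0], [149.0, 164.0], [183.0, 307.0], [154.0, 321.0]]
1.0 [153. 221.] [171. 324.] edge [[176.0, 271.0], [142.0, 165.0], [181.0, 311.0], [152.0, 325.0]]
1.1 [148. 223.] [170. 328.] edge [[170.0, 273.0], [136.0, 166.0], [180.0, 316.0], [150.0, 329.0]]
1.2 [143. 224.] [169. 332.] edge [[164.0, 275.0], [130.0, 168.0], [179.0, 321.0], [149.0, 334.0]]
```

Request:
step_arm([
  [[0, 0, 0], [0, -10, 0], 0],
  [[0, 0, 0], [0, -9, 0], 0],
  [[0, 0, 0], [0, 0, 5], 0],
  [[0, 0, 0], [0, 0, 6], 0],
  [[0, 0, 0], [0, 0, 6], 0],
])

```text
time: 18.08
tool_pos: [0.4574, -0.2423, 0.1541]
tcp_rot: [2.548, 1.837, 0.0]
wrist_force: [-1.6, -0.6, 1.4]
width: -0.002
grip_force: 0.5
```

Request:
step_arm([
  [[0, 0, 0], [0, 0, 4], 0],
  [[0, 0, 0], [0, 0, 3], 0],
  [[0, 0, 0], [0, 0, 3], 0],
  [[0, 0, 0], [0, 0, 0], 0],
])

```text
time: 18.42
tool_pos: [0.4575, -0.2422, 0.144]
tcp_rot: [-2.547, -1.837, 0.001]
wrist_force: [-1.3, 1.1, 2.3]
width: 0.003
grip_force: 1.1
```

```bash
python3 -c "
from h import *
st()"
```

```text
t 18.4167 tip in case mm [-32.7   0.5  71.4] toolx [-0.  1.  0.] F [-1.3  1.1  2.3] w 0.003
```

Request:
step_arm([
  [[0, 0, 0], [0, 0, 2], 0],
  [[0, 0, 0], [0, 0, 1.5], 0],
  [[0, 0, 0], [0, 0, 1.5], 0],
  [[0, 0, 0], [0, 0, 0], 0],
])

```text
time: 18.75
tool_pos: [0.4571, -0.2421, 0.1404]
tcp_rot: [-2.546, -1.837, 0.002]
wrist_force: [-7.1, 2.1, 12.3]
width: 0.001
grip_force: 6.0
```

Request:
step_arm([
  [[0, 0, 0], [0, 0, 1], 0],
  [[0, 0, 0], [0, 0, 1], 0],
  [[0, 0, 0], [0, 0, 0], 0],
])

```text
time: 19.0
tool_pos: [0.457, -0.2421, 0.1384]
tcp_rot: [-2.546, -1.837, 0.002]
wrist_force: [-7.8, 1.9, 11.3]
width: -0.001
grip_force: 5.7
```

Request:
step_arm([
  [[0, 0, 0], [0, 0, 1], 0],
  [[0, 0, 0], [0, 0, 0], 0],
])

```text
time: 19.17
tool_pos: [0.457, -0.2421, 0.138]
tcp_rot: [-2.546, -1.837, 0.003]
wrist_force: [-8.8, 4.9, 17.9]
width: -0.001
grip_force: 8.9
```

Request:
step_arm([
  [[0, 0, 0], [0, 0, 1], 0],
  [[0, 0, 0], [0, 0, 0], 0],
])

```text
time: 19.33
tool_pos: [0.457, -0.2421, 0.1376]
tcp_rot: [-2.545, -1.837, 0.003]
wrist_force: [-10.0, 4.9, 22.1]
width: 0.003
grip_force: 11.0
```

Request:
step_arm([
  [[0, 0, 0], [0, 0, 1], 0],
  [[0, 0, 0], [0, 0, 0], 0],
])

```text
time: 19.5
tool_pos: [0.457, -0.2421, 0.137]
tcp_rot: [-2.545, -1.837, 0.003]
wrist_force: [-11.2, 4.7, 24.6]
width: -0.001
grip_force: 12.4
```

Request:
step_arm([
  [[0, 0, 0], [0, 0, 1], 0],
  [[0, 0, 0], [0, 0, 1], 0],
  [[0, 0, 0], [0, 0, 0], 0],
])

```text
time: 19.75
tool_pos: [0.457, -0.2421, 0.1357]
tcp_rot: [-2.545, -1.837, 0.003]
wrist_force: [-14.3, 6.6, 29.7]
width: 0.001
grip_force: 15.0
```

Request:
step_arm([
  [[0, 0, 0], [0, 0, 1], 0],
  [[0, 0, 0], [0, 0, 0], 0],
  [[0, 0, 0], [0, 0, 0], 0],
])

```text
time: 20.0
tool_pos: [0.457, -0.2421, 0.1355]
tcp_rot: [-2.545, -1.837, 0.003]
wrist_force: [-15.4, 7.2, 35.9]
width: 0.0
grip_force: 17.8
```

Request:
step_arm([
  [[0, 0, 0], [0, 0, -4], 0],
  [[0, 0, 0], [0, 0, -2], 0],
  [[0, 0, 0], [0, 0, 0], 0],
])

```text
time: 20.25
tool_pos: [0.4586, -0.2428, 0.1383]
tcp_rot: [2.546, 1.836, 0.002]
wrist_force: [0.0, 0.5, 1.1]
width: -0.005
grip_force: 0.8
```

Request:
step_arm([
  [[0, 0, 0], [0, 0, -2], 0],
  [[0, 0, 0], [0, 0, 0], 0],
])

```text
time: 20.42
tool_pos: [0.4577, -0.2423, 0.1392]
tcp_rot: [-2.548, -1.838, 0.0]
wrist_force: [-1.1, -0.2, -0.2]
width: -0.001
grip_force: 0.0
```

Request:
step_arm([
  [[0, 0, 0], [0, 0, -1], 0],
  [[0, 0, 0], [0, 0, 0], 0],
])

```text
time: 20.58
tool_pos: [0.4574, -0.2421, 0.1399]
tcp_rot: [-2.547, -1.837, 0.001]
wrist_force: [0.2, -0.0, -0.0]
width: 0.001
grip_force: 0.0
```

The force drops to zero at a tip height of 66 mm and the lid does not follow up, so the clip has caught. I'll back off and check.

Request:
step_arm([
  [[0, 0, 0], [0, 0, -10], 0],
  [[0, 0, 0], [0, 0, -30], 0],
  [[0, 0, 0], [0, 0, -40], 0],
  [[0, 0, 0], [0, 0, -40], 0],
  [[0, 0, 0], [0, 0, -20], 0],
])

```text
time: 21.0
tool_pos: [0.4592, -0.2432, 0.2863]
tcp_rot: [2.543, 1.834, 0.004]
wrist_force: [0.7, -1.2, 1.1]
width: -0.003
grip_force: 0.0
```

Request:
step_arm([
  [[0, 0, 0], [-35, 0, 0], 0],
  [[0, 0, 0], [-35, 0, 0], 0],
  [[0, 0, 0], [-30, 0, 0], 0],
  [[0, 0, 0], [0, 0, 0], 0],
  [[0, 0, 0], [0, 0, 0], 0],
])

```text
time: 21.42
tool_pos: [0.4256, -0.3383, 0.2809]
tcp_rot: [2.551, 1.834, 0.0]
wrist_force: [0.7, 0.3, 0.1]
width: -0.002
grip_force: 0.0
```

Run:
```python
from h import *
st()
for n in("lid_press","torch","oiler","tape","hex_key","green_tin","cubby"):
    P={}
    for cam in("top","side"):
        read_camera(cam);r=tip_of(cam,n)
        if r:P[cam]=r[0]["at"];print(n,cam,np.round(r[0]["at"]),round(r[0]["score"],2),end=" ")
    if len(P)==2:print(tri(ray("top",*P["top"]),ray("side",*P["side"]))[0].round(4),end="")
    print()
r=look_for("side","lid_hinge");print([(np.round(q["extent"]),round(q["score"],2)) for q in r[:2]])
r=look_for("side","air_gun");print("gun seen",[(np.round(q["extent"]),round(q["score"],2)) for q in r[:2]])
cal=calibration("wrist");read_camera("wrist");r=tip_of("wrist","lid_press")
cs=R.from_euler("z",-18.4,degrees=True);o=np.array([.4883,-.253,0])
if r:print(np.round(r[0]["at"]),r[0]["score"])
for th in(0,.06,.12):
    c,s_=np.cos(th),np.sin(th);w=cs.apply([.052-.088*c+.014*s_,0,.051+.088*s_+.014*c])+o
    print(th,np.round(proj("wrist",w,cal),1),np.round(proj("side",w),1),np.round(proj("top",w),1))
```

```text
t 21.4167 tip in case mm [ -32.6 -100.8  208.3] toolx [0.003 1.    0.   ] F [0.7 0.3 0.1] w -0.002
lid_press top [188. 218.] 0.75 lid_press side [193. 299.] 0.55 [ 0.4541 -0.2448  0.0787]
torch top [261. 191.] 0.6 torch side [215. 247.] 0.78 [ 0.3361 -0.1872  0.0024]
oiler top [297. 319.] 0.71 oiler side [268. 216.] 0.71 [ 0.2691 -0.4174  0.0046]
tape top [310. 262.] 0.75 tape side [246. 205.] 0.52 [ 0.2447 -0.3141 -0.0035]
hex_key top [262. 351.] 0.65 hex_key side [288. 250.] 0.57 [ 0.3301 -0.4765 -0.0053]
green_tin top [146. 361.] 0.91 green_tin side [259. 359.] 0.74 [ 0.5303 -0.4917  0.0535]
cubby top [157. 352.] 0.64 cubby side [282. 346.] 0.96 [ 0.517  -0.4811 -0.002 ]
[(array([280., 184., 343., 221.]), 0.97)]
gun seen []
[ 90. 274.] 0.65
0 [ 92.8 273.1] [197.9 299.6] [189.9 216.7]
0.06 [ 92.3 274.2] [195.7 300.1] [189.  216.5]
0.12 [ 91.7 275.7] [193.6 300.7] [187.8 216.3]
```

The look_for extent (top row 184) matches a shut lid, but lid_press is noisy. A light touch probe will settle it.

Request:
step_arm([
  [[0, 0, 0], [35, 0, 0], 0],
  [[0, 0, 0], [35, 0, 10], 0],
  [[0, 0, 0], [31, 0, 30], 0],
  [[0, 0, 0], [0, 0, 35], 0],
  [[0, 0, 0], [0, 0, 35], 0],
])

```text
time: 23.43
tool_pos: [0.459, -0.2412, 0.1717]
tcp_rot: [2.543, 1.84, 0.003]
wrist_force: [1.3, 0.1, -0.1]
width: 0.001
grip_force: 0.0
```

Request:
step_arm([
  [[0, 0, 0], [0, 0, 22], 0],
  [[0, 0, 0], [0, 0, 4], 0],
  [[0, 0, 0], [0, 0, 4], 0],
  [[0, 0, 0], [0, 0, 0], 0],
])

```text
time: 23.77
tool_pos: [0.458, -0.2427, 0.1419]
tcp_rot: [2.548, 1.837, 0.0]
wrist_force: [0.9, -0.5, -0.2]
width: 0.001
grip_force: 0.0
```

Request:
step_arm([
  [[0, 0, 0], [0, 0, 1], 0],
  [[0, 0, 0], [0, 0, 0], 0],
])

```text
time: 23.93
tool_pos: [0.4589, -0.2433, 0.1424]
tcp_rot: [2.546, 1.835, 0.002]
wrist_force: [0.5, 0.4, 0.7]
width: 0.002
grip_force: 0.0
```

Request:
step_arm([
  [[0, 0, 0], [0, 0, 1], 0],
  [[0, 0, 0], [0, 0, 0], 0],
  [[0, 0, 0], [0, 0, 0], 0],
])

```text
time: 24.18
tool_pos: [0.458, -0.2427, 0.1403]
tcp_rot: [2.547, 1.837, 0.001]
wrist_force: [-0.5, -0.1, 0.4]
width: 0.0
grip_force: 0.0
```

Request:
step_arm([
  [[0, 0, 0], [0, 0, 1], 0],
  [[0, 0, 0], [0, 0, 0], 0],
  [[0, 0, 0], [0, 0, 0], 0],
])

```text
time: 24.43
tool_pos: [0.4576, -0.2423, 0.1384]
tcp_rot: [-2.548, -1.838, 0.0]
wrist_force: [-0.1, -0.5, 0.5]
width: -0.004
grip_force: 0.0
```

There is no contact even at a tip height of 66 mm, so the lid is latched. Retreating.

Request:
step_arm([
  [[0, 0, 0], [0, 0, -15], 0],
  [[0, 0, 0], [0, 0, -35], 0],
  [[0, 0, 0], [0, 0, -40], 0],
  [[0, 0, 0], [0, 0, -30], 0],
  [[0, 0, 0], [0, 0, 0], 0],
])

```text
time: 24.85
tool_pos: [0.4611, -0.2444, 0.2664]
tcp_rot: [2.538, 1.831, 0.008]
wrist_force: [1.6, 0.1, -0.3]
width: 0.001
grip_force: 0.0
```

```bash
python3 -c "
from h import *
st();print(finish_job())"
```

```text
t 24.85 tip in case mm [-28.5  -0.4 193.8] toolx [-0.     1.    -0.003] F [ 1.6  0.1 -0.3] w 0.001
the job is handed in; nothing more can be done
None
```

The air nozzle lies flat in the case with its tube in the channel, the lid is shut and held by the clip (confirmed by touch), the bystanders look unmoved, and the job was handed in at 24.9 s.

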